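# Zero the drag rider and pull the bench spring gauge to its set mark

### The job

The loose drag rider of the spring gauge was left too far out by the last reading: slide it back along its lane until it rests against the slide's pusher. Then take the slide's leaning post and draw the slide out against its spring, pushing the rider ahead of it, until the rider's line stands at the set mark, hold it there for about a second, and let the slide back home gently, never letting it snap, so that the rider stays behind at the mark. Grip the gauge gently, and leave the set mark and the other things on the bench where they are.

Things in the scene. Friction and masses are not known exactly. Their poses are not given: they have to be found in the camera images.
- gauge: Fixed bench spring gauge, x -115 to 195, y -49 to 123 mm in its frame. Origin on the bench below the rail; x along the rail to the spring tube (home end), y to the low side, z up. Aluminium face banked 35 deg about x, normal (0, 0.574, 0.819), height 68.5 at y=0, 100 at y=-46, 30 at y=55; the slide runs on it at y=0. Spring tube, 24 thick, lies on the face from x=130 to 192.
- hood_edge (a point): Middle of the lower front edge of the gauge's white hood, 175 mm up, at gauge x=30, y=8. The hood (x -90 to 150, y -53 to 8, z 175 to 189, on a back board at y=-49) hangs over the rail: a vertical gripper on the post would hit it, one leaning along the post passes.
- lane (a point): Floor of the rider's lane at gauge x=-15, y=85, z=30 mm, on the level ledge (y 55 to 123) at the foot of the banked face. The lane runs along the gauge's x from -110 to 80 between two steel lips 6 mm high with a 24 mm gap.
- slide (a joint): Travel of the sprung slide in m: 0 = home, up to 0.11 pulled out along the gauge's -x. The spring pulls it home with 3 N at 0, 9 N at 0.1. Let go when out, it snaps home: keep its return under about 0.2 m/s.
- slide_post (a point): Grip point on the axis of the slide's steel post, 34 mm out from the banked face. The post is a plain round pin 14 mm thick, square to the face, so leaning 35 deg from vertical to the gauge's +y. Its free end is 18 mm beyond this point; the slide's block (36 x 30 mm) begins 24 mm below. Hold post and rider lightly: 10 to 20 N on each finger is enough, 35 N is too much.
- slide_face (a point): Middle of the pusher's face in the rider's lane, at lane floor level; at gauge x=62, y=85, z=30 mm when home. The pusher is a dark steel tongue, 18 mm wide, its top 12 mm above the lane floor, that comes from the slide over the inner lip and moves with it. It pushes the rider's foot to the gauge's -x.
- rider: Loose steel drag rider, about 70 g, in the lane. Origin at the centre of its underside, on its reading line (thin dark line across its top); axes as the gauge's. Foot 24 (x) x 22 (y) x 14 mm high, on it a fin 12 (x) x 20 (y) mm up to 40 mm, the part to hold. Against the pusher its origin lies 12 mm to -x of slide_face.
- setmark_line (a point): The set mark: pointer tip, at lane floor level, of a small steel clip (14 x 12 x 16 mm high, middle 15 mm to the gauge's +y of this point) on the ledge just outside the lane. The rider is at the mark when its origin has the same x in the gauge's frame. The clip slides if knocked: leave it alone.
- dish_stack: Stack of three clear dishes, 90 mm in diameter, 44 mm high; origin under its centre. Bystander.
- reagent: Amber jar, 48 mm in diameter, 85 mm high; origin under its centre. Bystander.
- beaker: Glass beaker, 68 mm in diameter, 85 mm high; origin under its centre. Bystander.
- pen: Black pen, 12 mm thick, 130 mm long, lying along its x; origin under its middle. Bystander.
- scissors: Scissors with black handles, 180 mm long, 12 mm high, lying; origin under the middle, blades to its x. Bystander.
- tip_box: Grey box with clear lid, 85 x 120 mm, 62 mm high; origin under its centre. Bystander.

How it is judged:
By the outcome, as a careful person would: the job done as asked, in the order asked, and still so for the second after the job is handed in, with the robot touching nothing.
It also fails if it takes over 53 s, if anything falls off the work surface, if the arm or the gripper's body presses on something with over 40 N, if the wrist force passes 120 N, or if a joint passes its speed limit or range.

### The arm

A 6-joint arm with a two-finger parallel gripper is mounted at the origin on the work surface. World frame = base frame: x ahead of the robot, y to its left, z up, the work surface at z = 0. Lengths are in mm, angles in rad, forces in N, time in s.
With the tool pointing down it reaches from about 300 to 750 mm from the base axis. Payload 8.5 kg.
Tool frame: the origin (TCP) lies at the very end of the fingers, on their centre line; the grasp point (between the pads) lies 19 mm behind it (robot.hold_point_z is the distance from the TCP to the grasp point, in mm); z points along the fingers, y is the line along which they close (so a half turn about z gives the same grasp; the last joint's range is limited). The gripper opens to 88 mm and grips with 3 to 60 N. Pads are 18 mm wide; open, the fingers measure 123 mm over their backs; the gripper's body (75 mm by 187 mm) begins 45 mm behind the grasp point.
Start: joints at [-1.513, 0.381, 1.297, -0, 1.464, -0.215], TCP at [148.181, -529.644, 238.748] pointing down, gripper open.
Joint ranges: [-3.11, 3.11], [-0.89, 2.33], [0.22, 2.48], [-1.42, 4.56], [0.17, 2.85], [-2.88, 2.88]. Speed limits (rad/s): [2.39, 2.39, 3.14, 3.14, 3.14, 3.14].

### API

Orientations are given as [roll, pitch, yaw] about the fixed x, y, z axes, in that order (R = Rz(yaw) Ry(pitch) Rx(roll)).
In Python, from workcell import robot, grab_frame, workorder gives the robot as it stands.
- The arm moves only by the tool send_rows, never from a script. Its argument "steps" is a list that holds one entry, the list of rows, each a list of 7 numbers: the turn, a rotation vector about the tool's x, y, z in units of 180 degrees (1.0 is 180 degrees), then the shift along the tool's x, y, z in units of 0.08 m (1.0 is 0.08 m), then the opening, from 0 (shut) to 1 (fully open). A call has 1 to 8 rows; each row is the pose to reach, as a shift and turn from the pose commanded when the call began, along the tool's axes at that moment, turning the shorter way round; what a row does not reach only later rows make up. A row lasts 1/8 s, in which the tool goes at most 62.5 mm and 10.7 degrees, less where a joint would pass 70% of its speed; a pose out of reach is approached as far as the arm can. A call with a number of a shift or a turn outside -1 to 1 is refused whole. A call with a gripper value outside its range is refused whole. The fingers move at their own pace and stop on an object; "newtons" is the grip in N (left out, the last holds). Time passes only in rows, so rows that repeat a pose let the fingers close. It gives the time, the measured TCP pose, the force, the opening and the grip force at its end, in the units of the state.
- robot.get_obs(): the state, without advancing time (a new reading comes with each control period).
- grab_frame(name): name is "scene" or "top" or "wrist"; returns a dict with "image" (480x640x3 uint8, red, green, blue), "K" (3x3 intrinsics, pixels), "R" (3x3) and "t" (3): a world point X has camera coordinates R X + t; the wrist camera has in their place "hand_eye" (4x4, takes a point from camera to tool coordinates, whose origin is the TCP and whose axes are the flange's). Camera axes: x right, y down, z forward; pixel columns grow to the right and rows downward; lengths in mm; the calibration is good to about 2 mm. A picture is of the moment at which its call begins: read the wrist's pose just before it. There is no depth.
- workorder.hand_in(): hands the job in; it is judged then, once.
The state is a dict: "time": time; "joint_pos": joint angles; "joint_vel": joint speeds; "joint_efforts": joint torques, N m; "eef_pos": TCP position; "ee_rot": TCP orientation; "wrist_force": force on the tool from outside, world axes, zero at the start; "moment": the same for the moment, N m; "finger_gap": finger opening in mm; "grip_force": force on a finger pad.
Only numpy, scipy, OpenCV 4.12 (cv2) and the standard library are available. Lean on these libraries where they do the work, as an engineer would, in place of code of your own. Each camera call takes 0.05 s, during which the arm holds its last target. There are 200 camera calls.

## Working session

There is one attempt and no reset: what is moved stays moved. The work goes in short steps, Python scripts to look and compute and a tool call to move; the robot and the scene stay as the last step left them, time stands still between calls to the robot, and variables do not carry over. Pictures are saved under pics/ and viewed, at most 10 in all, crops included, and the job is handed in when it is done.

Besides the shell and the picture viewer there is one more tool, called after ">>>" by a JSON object that holds its "fn" and its "kwargs". send_rows: Moves the arm, as the interface text tells. Shifts and turns lie within -1 to 1; 1 stands for 0.08 m of shift or 180 degrees of turn. Its arguments: {"type":"object","properties":{"steps":{"type":"array"},"newtons":{"type":"number"}},"required":["steps"]}

```bash
mkdir -p pics; ls; python3 - <<'E'
from workcell import robot, grab_frame
import cv2,numpy as np
o=robot.get_obs();print(o)
for n in("scene","top","wrist"):
    f=grab_frame(n);cv2.imwrite(f"pics/{n}0.png",f["image"][:,:,::-1]);print(n,{k:np.round(v,4).tolist() for k,v in f.items() if k!="image"})
E
```

```text
pics
{'time': 0.0, 'joint_pos': array([-1.51332236e+00,  3.81177007e-01,  1.29824928e+00, -2.05854197e-05,
        1.46358388e+00, -2.15294558e-01]), 'joint_vel': array([-0.00138092, -0.00022442, -0.00092108, -0.00012296, -0.00100806,
       -0.00126238]), 'joint_efforts': array([-2.02824180e-03, -4.37932992e+01, -2.24555093e+01,  7.12058041e-02,
        3.53016844e-02, -1.30381363e-04]), 'eef_pos': array([ 148.14851157, -529.38328388,  238.15183671]), 'ee_rot': array([-3.14020349e+00, -2.82839117e-04,  2.72770548e-01]), 'wrist_force': array([-0.5384635 , -0.55097341,  1.09324656]), 'moment': array([-0.01325218,  0.08330964,  0.051309  ]), 'grip_force': 0.0, 'finger_gap': 88.1701066723323}
scene {'K': [[589.6783, 0.0, 325.3995], [0.0, 589.6783, 237.4123], [0.0, 0.0, 1.0]], 'R': [[0.5408, 0.8409, 0.0185], [0.6094, -0.3766, -0.6977], [-0.5798, 0.3886, -0.7162]], 't': [-337.6976, -268.9338, 1781.3495]}
top {'K': [[448.3254, 0.0, 310.1632], [0.0, 448.3254, 241.6078], [0.0, 0.0, 1.0]], 'R': [[-0.0131, -0.9997, 0.0229], [-0.9926, 0.0103, -0.1213], [0.121, -0.0243, -0.9924]], 't': [1.5147, 602.6256, 1055.8237]}
wrist {'K': [[336.5124, 0.0, 322.7344], [0.0, 336.5124, 242.3576], [0.0, 0.0, 1.0]], 'hand_eye': [[-0.0004, -0.9614, -0.2752, 70.5267], [1.0, -0.0004, -0.0001, 0.4503], [0.0, -0.2752, 0.9614, -146.4082], [0.0, 0.0, 0.0, 1.0]]}
```

View pics/top0.png

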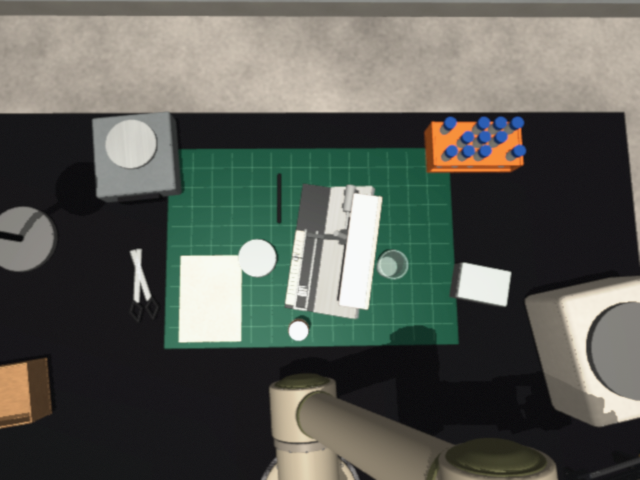

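View pics/scene0.png

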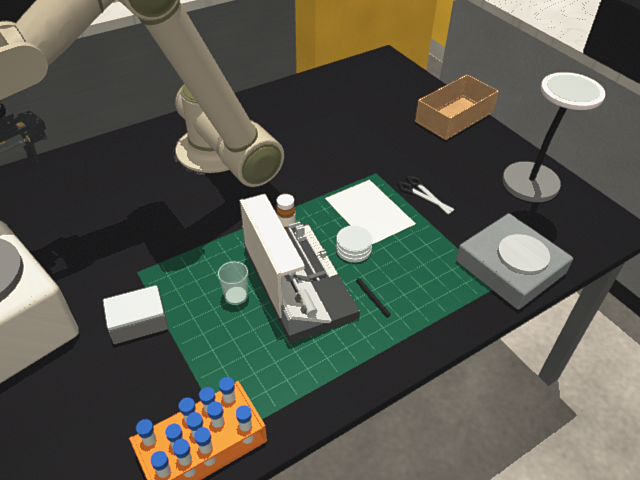

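The top view shows the gauge at (335,250), with the tube end up, the low side to the left, the hood on the right and the rider near (302,292). The scene view shows the gauge at (300,270), with the dishes, pen, jar and beaker around it. I'll enlarge both and fit the hood.

```bash
cat > h.py <<'E'
import cv2,numpy as np
def ray(f,u,v,z):
    d=f["R"].T@np.linalg.inv(f["K"])@[u,v,1.]; c=-f["R"].T@f["t"]
    return c+d*(z-c[2])/d[2]
def proj(f,X):
    p=f["K"]@(f["R"]@np.asarray(X,float)+f["t"]); return p[:2]/p[2]
def wristcam(f,o):
    from scipy.spatial.transform import Rotation as Ro
    T=np.eye(4);T[:3,:3]=Ro.from_euler("xyz",o["ee_rot"]).as_matrix();T[:3,3]=o["eef_pos"]
    M=np.linalg.inv(T@f["hand_eye"]); f["R"]=M[:3,:3];f["t"]=M[:3,3]; return f
E
python3 - <<'E'
from workcell import grab_frame
from h import *
f=grab_frame("top");im=f["image"]
c=im[175:330,270:400][:,:,::-1]
m=((im.min(2)>215)*255).astype(np.uint8);m[:,:335]=0;m[:, 395:]=0;m[:180]=0;m[320:]=0
cs,_=cv2.findContours(m,0,1);k=max(cs,key=cv2.contourArea)
box=cv2.boxPoints(cv2.minAreaRect(k));ap=cv2.approxPolyDP(k,4,True)[:,0]
print(box,ap.tolist())
for p in ap: print(p,ray(f,*p,189).round(1))
s=grab_frame("scene")
b=s["image"][185:350,230:370][:,:,::-1]
A=cv2.resize(c,None,fx=3.8,fy=3.8,interpolation=2);B=cv2.resize(b,None,fx=3.5,fy=3.5,interpolation=2)
cv2.imwrite("pics/c.png",cv2.resize(c,(500,596),interpolation=2));cv2.imwrite("pics/d.png",B)
E
```

```text
[[338.59528 305.00162]
 [353.8374  191.95561]
 [381.92236 195.74234]
 [366.68024 308.78833]] [[361, 193], [353, 199], [339, 304], [366, 308], [380, 198]]
[361 193] [ 687.1 -111.4  189. ]
[353 199] [674.2 -94.  189. ]
[339 304] [453.8 -59.6 189. ]
[366 308] [ 444.9 -115.2  189. ]
[380 198] [ 675.9 -151.7  189. ]
```

View pics/c.png

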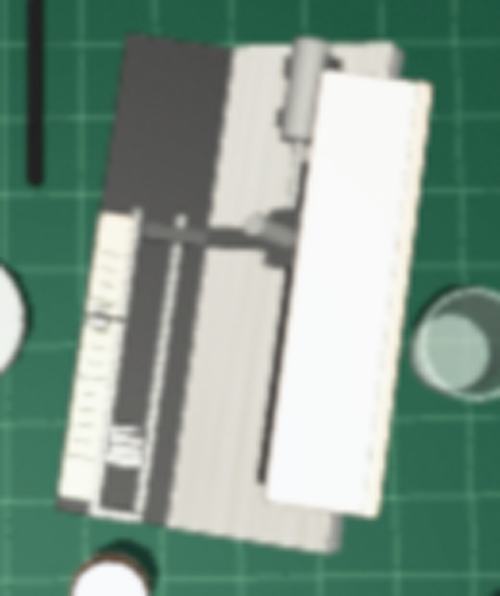

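View pics/d.png

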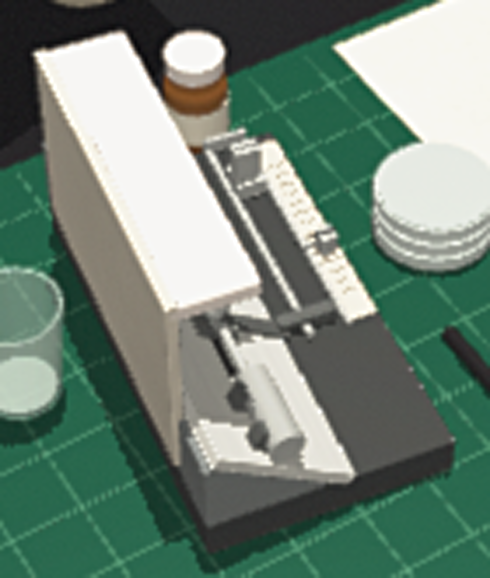

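The top crop shows the rider at crop (124,445), the clip pointer at (125,318), the pusher arm at (160,235), and hood corners. The scene crop shows the rider at the far end of the lane. The slide is home. I'll fit the gauge pose and plan the first moves.

```bash
cat >> h.py <<'E'
from scipy.spatial.transform import Rotation as Ro
def G(p,P): # gauge->world
    x,y,a=p; P=np.asarray(P,float); c,s=np.cos(a),np.sin(a)
    return np.stack([x+c*P[...,0]-s*P[...,1],y+s*P[...,0]+c*P[...,1],P[...,2]],-1)
def Gi(p,W):
    return G((0,0,-p[2]),np.asarray(W,float)-[p[0],p[1],0])
def goal(p,pt,lean):
    # tool y = gauge +x, tool z = down or -normal
    z=np.array([0,-np.sin(lean),-np.cos(lean)]);y=np.array([1.,0,0]);x=np.cross(y,z)
    return G(p,pt),Ro.from_euler("z",p[2]).as_matrix()@np.stack([x,y,z],1)
def plan(o,t,R,n=1):
    R0=Ro.from_euler("xyz",o["ee_rot"]).as_matrix()
    print("dist",np.round(t-o["eef_pos"],1),"turn",np.round(Ro.from_matrix(R0.T@R).as_rotvec()/np.pi,4),"shift",np.round(R0.T@(t-o["eef_pos"])/80,4))
E
python3 - <<'E'
from workcell import robot,grab_frame
from scipy.optimize import least_squares
from h import *
f=grab_frame("top");s=3.846
C=np.array([[320,72],[432,84],[380,517],[268,497],[127,37],[57,510]])/s+[270,175]
P=np.array([[150,8,189],[150,-53,189],[-90,-53,189],[-90,8,189],[195,123,30],[-115,123,30]])
r=least_squares(lambda p:np.concatenate([(proj(f,q)-c) for q,c in zip(G(p,P),C)]),[560,-60,-.14])
p=r.x;print(p,r.fun.reshape(-1,2).round(1).tolist());np.save("p.npy",p)
for n,c,z in(("rider",(124,445),65),("mark",(127,318),46),("push",(160,236),42)):
    print(n,Gi(p,ray(f,*(np.array(c)/s+[270,175]),z)).round(1))
o=robot.get_obs();t,R=goal(p,[-20,85,150],0);print(t);plan(o,t,R)
E
```

```text
[ 5.38334350e+02 -8.17500599e+01 -1.48879472e-01] [[0.6, -1.0], [-0.1, -0.2], [-0.1, 0.2], [-0.2, 1.4], [-0.3, -1.1], [0.2, 0.5]]
rider [-68.5  87.7  65. ]
mark [10.1 96.7 46. ]
push [64.8 83.2 42. ]
[531.16364939   5.276264   150.        ]
dist [383.  534.8 -88.5] turn [-1.000e-04 -1.000e-04 -3.658e-01] shift [ 6.4113 -5.1478  1.1101]
```

>>> {"fn": "send_rows", "kwargs": {"steps": [[[0,0,0,0.33,-0.27,0,1],[0,0,0,0.67,-0.54,0,1],[0,0,0,1,-0.8,0,1]]]}}

```text
time: 0.68
eef_pos: [208.5, -445.5, 238.7]
ee_rot: [-3.141, -0.0, 0.273]
wrist_force: [0.6, 0.3, 0.1]
finger_gap: 88.1
grip_force: 0.0
```

>>> {"fn": "send_rows", "kwargs": {"steps": [[[0,0,0,0.5,-0.4,0,1],[0,0,0,1,-0.8,0,1]]]}}

```text
time: 0.92
eef_pos: [268.4, -362.0, 238.7]
ee_rot: [3.142, -0.0, 0.272]
wrist_force: [0.2, 0.8, 0.6]
finger_gap: 88.1
grip_force: 0.0
```

>>> {"fn": "send_rows", "kwargs": {"steps": [[[0,0,0,0.5,-0.4,0,1],[0,0,0,1,-0.8,0,1]]]}}

```text
time: 1.18
eef_pos: [328.3, -278.7, 238.9]
ee_rot: [3.141, -0.0, 0.272]
wrist_force: [1.4, 0.5, -0.3]
finger_gap: 88.2
grip_force: 0.0
```

>>> {"fn": "send_rows", "kwargs": {"steps": [[[0,0,0,0.5,-0.4,0,1],[0,0,0,1,-0.8,0,1]]]}}

```text
time: 1.42
eef_pos: [388.1, -195.4, 238.9]
ee_rot: [3.141, -0.0, 0.273]
wrist_force: [-0.3, -0.4, -0.9]
finger_gap: 88.0
grip_force: 0.0
```

>>> {"fn": "send_rows", "kwargs": {"steps": [[[0,0,0,0.5,-0.4,0,1],[0,0,0,1,-0.8,0,1]]]}}

```text
time: 1.68
eef_pos: [448.0, -112.2, 238.9]
ee_rot: [3.141, -0.0, 0.273]
wrist_force: [0.9, -1.1, -0.7]
finger_gap: 88.4
grip_force: 0.0
```

>>> {"fn": "send_rows", "kwargs": {"steps": [[[0,0,0,0.5,-0.4,0,1],[0,0,0,1,-0.8,0,1]]]}}

```text
time: 1.92
eef_pos: [507.8, -29.0, 238.8]
ee_rot: [3.141, -0.0, 0.273]
wrist_force: [0.9, -0.5, -0.6]
finger_gap: 87.9
grip_force: 0.0
```

>>> {"fn": "send_rows", "kwargs": {"steps": [[[0,0,-0.055,0.2,-0.18,0,0.5],[0,0,-0.11,0.41,-0.35,0,0.5],[0,0,-0.165,0.41,-0.35,0.3,0.5],[0,0,-0.22,0.41,-0.35,0.6,0.5],[0,0,-0.27,0.41,-0.35,0.9,0.5],[0,0,-0.32,0.41,-0.35,1,0.5],[0,0,-0.366,0.41,-0.35,1,0.5],[0,0,-0.366,0.41,-0.35,1,0.5]]]}}

```text
time: 2.92
eef_pos: [531.0, 5.3, 158.7]
ee_rot: [-3.141, -0.0, 1.421]
wrist_force: [-0.5, 0.4, 0.4]
finger_gap: 44.1
grip_force: 0.0
```

```bash
python3 - <<'E'
from workcell import robot,grab_frame
from h import *
import pickle
p=np.load("p.npy")
o=robot.get_obs();print(o["time"],o["eef_pos"],o["ee_rot"],o["joint_pos"],Gi(p,o["eef_pos"]))
f=wristcam(grab_frame("wrist"),o);cv2.imwrite("pics/w1.png",f["image"][:,:,::-1]);pickle.dump(f,open("w1.pkl","wb"))
E
```

```text
2.925 [531.0178092    5.26463061 158.6822166 ] [-3.14144763e+00 -2.20015039e-05  1.42125302e+00] [-2.13200917e-01  4.21351310e-01  1.48062075e+00  1.34623194e-05
  1.23976672e+00 -6.36619910e-02] [-20.14250131  84.9668628  158.6822166 ]
```

View pics/w1.png

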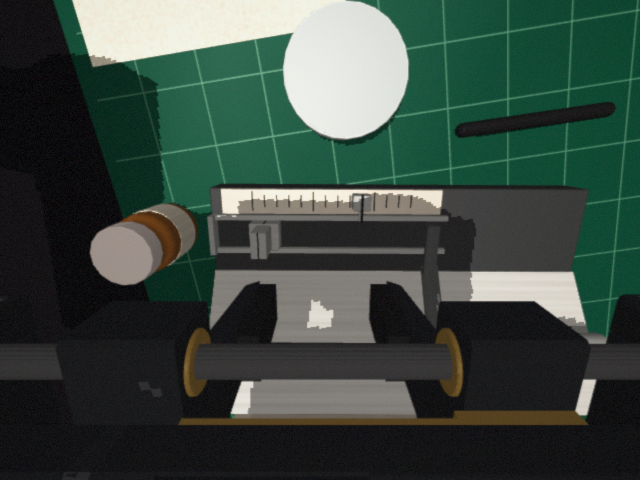

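Wrist view: the lane runs between the lips (rows 217 and 250), the rider is at (264,240), the mark line at (362,210) and the pusher at (432,260). I'll enlarge it for exact pixels.

```bash
python3 - <<'E'
import cv2
im=cv2.imread("pics/w1.png")[180:280,200:466];cv2.imwrite("pics/w1c.png",cv2.resize(im,None,fx=3,fy=3,interpolation=cv2.INTER_CUBIC))
E
```

```text
(no output)
```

View pics/w1c.png

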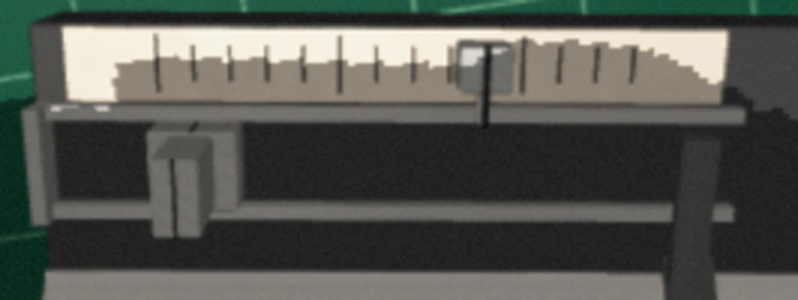

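```bash
python3 - <<'E'
from workcell import robot
from h import *
import pickle
p=np.load("p.npy");f=pickle.load(open("w1.pkl","rb"));c=lambda x,y:(x/3+200-1/3,y/3+180-1/3)
for n,q,zs in(("fin line",(175,200),[70]),("fin top L",(152,200),[70]),("fin top R",(188,200),[70]),("fin top near",(176,237),[70]),("foot R",(242,170),[44]),("foot L",(148,135),[44]),
 ("tip",(486,125),[36,40,46]),("clip top",(485,45),[46]),("clip L",(458,60),[46]),("clip R",(512,60),[46]),("pushL",(682,165),[42]),("pushR",(722,165),[42]),("push end",(700,138),[42]),("lip out L end",(28,108),[36]),("lip out R end",(744,108),[36]),("lip in",(400,212),[36]),("lip out",(400,115),[36]),("scaleL",(64,65),[30]),("scaleR",(727,65),[30]),("ledge corner",(33,25),[30])):
    for z in zs: print(n,z,Gi(p,ray(f,*c(*q),z)).round(1))
print("ledge R",Gi(p,ray(f,584,187,30)).round(1),"jar",Gi(p,ray(f,124,253,85)).round(1))
E
```

```text
fin line 70 [-67.5  85.   70. ]
fin top L 70 [-73.1  85.   70. ]
fin top R 70 [-64.3  85.   70. ]
fin top near 70 [-67.8  75.5  70. ]
foot R 44 [-54.3  85.6  44. ]
foot L 44 [-78.9  95.2  44. ]
tip 36 [11.6 96.  36. ]
tip 40 [11.1 96.9 40. ]
tip 46 [10.4 98.2 46. ]
clip top 46 [  9.5 119.2  46. ]
clip L 46 [  2.7 115.4  46. ]
clip R 46 [ 16.6 115.3  46. ]
pushL 42 [64.  86.3 42. ]
pushR 42 [74.8 86.2 42. ]
push end 42 [68.2 93.7 42. ]
lip out L end 36 [-112.7  100.9   36. ]
lip out R end 36 [ 81.4 100.6  36. ]
lip in 36 [-11.7  71.2  36. ]
lip out 36 [-11.9  98.8  36. ]
scaleL 30 [-103.8  111.6   30. ]
scaleR 30 [ 77.8 111.4  30. ]
ledge corner 30 [-111.3  122.5   30. ]
ledge R [192.2 123.   30. ] jar [-156.7   84.8   85. ]
```

>>> {"fn": "send_rows", "kwargs": {"steps": [[[0,0,0,0,-0.3,0.2,0.5],[0,0,0,0,-0.586,0.5,0.5],[0,0,0,0,-0.586,0.8,0.5]]], "newtons": 12}}

```text
time: 3.35
eef_pos: [483.5, 12.5, 94.6]
ee_rot: [3.141, 0.0, 1.42]
wrist_force: [0.5, -0.2, -0.6]
finger_gap: 44.2
grip_force: 0.0
```

>>> {"fn": "send_rows", "kwargs": {"steps": [[[0,0,0,0,0,0.25,0.4],[0,0,0,0,0,0.45,0.4],[0,0,0,0,0,0.57,0.4],[0,0,0,0,0,0.57,0.4]]]}}

```text
time: 3.85
eef_pos: [484.6, 12.2, 48.9]
ee_rot: [-3.141, -0.0, 1.421]
wrist_force: [-0.6, 0.6, 0.1]
finger_gap: 35.1
grip_force: 0.0
```

>>> {"fn": "send_rows", "kwargs": {"steps": [[[0,0,0,0,0,0,0.25],[0,0,0,0,0,0,0.15],[0,0,0,0,0,0,0.05],[0,0,0,0,0,0,0.05]]]}}

```text
time: 4.35
eef_pos: [484.8, 12.2, 49.5]
ee_rot: [3.141, 0.0, 1.423]
wrist_force: [-0.0, 0.7, 5.5]
finger_gap: 12.0
grip_force: 12.0
```

```bash
python3 - <<'E'
from workcell import robot,grab_frame
from h import *
p=np.load("p.npy")
o=robot.get_obs();print(o,Gi(p,o["eef_pos"]))
E
```

```text
{'time': 4.35, 'joint_pos': array([-2.19601203e-01,  5.07776250e-01,  1.73912956e+00, -1.99687822e-05,
        8.94074369e-01, -7.13898624e-02]), 'joint_vel': array([ 9.78446628e-05, -2.00660497e-04, -1.02986678e-03,  4.63548666e-04,
        2.57611001e-03, -4.54457924e-04]), 'joint_efforts': array([-6.02445588e-02, -3.99665987e+01, -1.35516483e+01,  7.35797267e-02,
       -1.85156059e-01,  9.22228501e-04]), 'eef_pos': array([484.78156203,  12.18368603,  49.49997345]), 'ee_rot': array([3.14098285e+00, 5.92232559e-05, 1.42259747e+00]), 'wrist_force': array([-0.0075409 ,  0.65904462,  5.52367294]), 'moment': array([-0.01043992, -0.01397711, -0.00815834]), 'grip_force': 11.975567539739131, 'finger_gap': 11.967798840330484} [-66.89358294  84.95115212  49.49997345]
```

>>> {"fn": "send_rows", "kwargs": {"steps": [[[0,0,0,0,0.1,-0.007,0.05],[0,0,0,0,0.3,-0.007,0.05],[0,0,0,0,0.5,-0.007,0.05],[0,0,0,0,0.7,-0.007,0.05]]]}}

```text
time: 4.85
eef_pos: [540.7, 3.8, 49.5]
ee_rot: [-3.141, -0.0, 1.423]
wrist_force: [-1.5, 0.1, 1.2]
finger_gap: 11.7
grip_force: 12.0
```

>>> {"fn": "send_rows", "kwargs": {"steps": [[[0,0,0,0,0.2,0,0.05],[0,0,0,0,0.4,0,0.05],[0,0,0,0,0.6,0,0.05],[0,0,0,0,0.7,0,0.05],[0,0,0,0,0.7,0,0.05]]]}}

```text
time: 5.48
eef_pos: [595.9, -4.4, 49.6]
ee_rot: [3.141, -0.0, 1.423]
wrist_force: [1.3, -0.5, -0.5]
finger_gap: 11.6
grip_force: 12.0
```

```bash
python3 - <<'E'
from workcell import robot,grab_frame
from h import *
import pickle
p=np.load("p.npy")
o=robot.get_obs();print(o["wrist_force"],Gi(p,o["eef_pos"]))
f=wristcam(grab_frame("wrist"),o);pickle.dump(f,open("w2.pkl","wb"))
im=f["image"][150:350,220:480,::-1];cv2.imwrite("pics/w2.png",cv2.resize(im,None,fx=3,fy=3,interpolation=2))
E
```

```text
[ 1.28351391 -0.53258534 -0.48837559] [45.44072073 84.98370202 49.55923739]
```

View pics/w2.png

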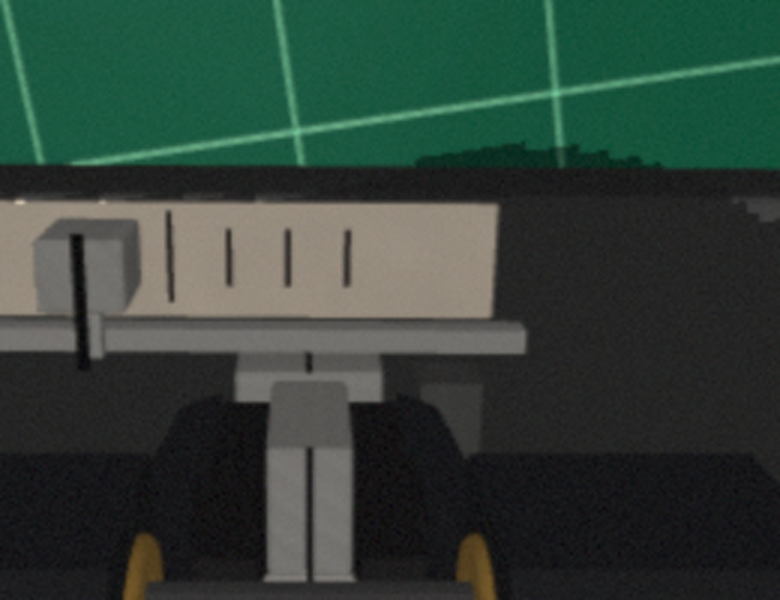

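The rider is held, with its foot edge at crop x=382 and the pusher at 422, a gap of about 6.5 mm. I'll creep in.

>>> {"fn": "send_rows", "kwargs": {"steps": [[[0,0,0,0,0.03,0,0.05],[0,0,0,0,0.06,0,0.05],[0,0,0,0,0.069,0,0.05],[0,0,0,0,0.075,0,0.05]]]}}

```text
time: 6.02
eef_pos: [601.3, -5.2, 49.7]
ee_rot: [-3.142, -0.0, 1.423]
wrist_force: [0.3, 0.4, -1.1]
finger_gap: 12.0
grip_force: 12.0
```

>>> {"fn": "send_rows", "kwargs": {"steps": [[[0,0,0,0,0.006,0,0.05],[0,0,0,0,0.006,0,0.05]]]}}

```text
time: 6.28
eef_pos: [601.8, -5.3, 49.7]
ee_rot: [3.142, -0.0, 1.423]
wrist_force: [-0.4, 0.5, 0.2]
finger_gap: 12.0
grip_force: 12.0
```

>>> {"fn": "send_rows", "kwargs": {"steps": [[[0,0,0,0,0.006,0,0.05],[0,0,0,0,0.006,0,0.05]]]}}

```text
time: 6.52
eef_pos: [602.2, -5.3, 49.7]
ee_rot: [-3.141, 0.0, 1.423]
wrist_force: [-0.5, -0.3, 0.3]
finger_gap: 12.1
grip_force: 12.0
```

>>> {"fn": "send_rows", "kwargs": {"steps": [[[0,0,0,0,0.004,0,0.05],[0,0,0,0,0.006,0,0.05]]]}}

```text
time: 6.78
eef_pos: [602.3, -5.3, 49.7]
ee_rot: [-3.14, -0.0, 1.423]
wrist_force: [-4.7, 1.1, 1.0]
finger_gap: 12.1
grip_force: 12.0
```

>>> {"fn": "send_rows", "kwargs": {"steps": [[[0,0,0,0,0.004,0,0.05],[0,0,0,0,0.004,0,0.05]]]}}

```text
time: 7.02
eef_pos: [602.3, -5.3, 49.6]
ee_rot: [-3.14, -0.0, 1.423]
wrist_force: [-5.8, 0.5, 3.4]
finger_gap: 11.8
grip_force: 12.0
```

```bash
python3 - <<'E'
from workcell import robot,grab_frame
from h import *
import pickle
p=np.load("p.npy")
o=robot.get_obs();print(o["wrist_force"],o["moment"],Gi(p,o["eef_pos"]))
f=wristcam(grab_frame("wrist"),o)
r=f["image"][280:291,330:400].mean(2).mean(0).round().astype(int);print(r.tolist())
r=f["image"][271:281,330:400].mean(2).mean(0).round().astype(int);print(r.tolist())
E
```

```text
[-5.82878683  0.51066246  3.41175439] [ 0.04143646  0.88582557 -0.02924839] [51.92943738 85.09031583 49.63989216]
[86, 87, 87, 86, 86, 85, 72, 59, 54, 56, 55, 54, 54, 54, 54, 54, 51, 40, 34, 33, 34, 34, 28, 25, 28, 28, 29, 32, 32, 32, 34, 35, 37, 37, 39, 41, 44, 42, 37, 37, 36, 37, 35, 36, 36, 37, 36, 37, 36, 37, 37, 36, 36, 36, 35, 37, 37, 37, 37, 35, 37, 37, 36, 37, 36, 35, 37, 36, 37, 37]
[95, 94, 95, 95, 95, 101, 104, 106, 107, 106, 106, 105, 106, 106, 106, 106, 98, 70, 50, 48, 46, 47, 48, 47, 47, 47, 47, 48, 46, 45, 47, 45, 46, 46, 45, 45, 44, 41, 39, 37, 36, 36, 37, 36, 37, 37, 36, 37, 37, 38, 35, 37, 36, 37, 35, 37, 37, 36, 38, 37, 36, 36, 38, 36, 37, 36, 37, 37, 36, 37]
```

>>> {"fn": "send_rows", "kwargs": {"steps": [[[0,0,0,0,-0.008,0,0.05],[0,0,0,0,-0.008,0,0.15],[0,0,0,0,-0.008,0,0.25],[0,0,0,0,-0.008,0,0.3]]]}}

```text
time: 7.58
eef_pos: [602.9, -5.5, 49.9]
ee_rot: [3.141, 0.0, 1.423]
wrist_force: [0.2, 0.5, -0.2]
finger_gap: 26.1
grip_force: 0.0
```

>>> {"fn": "send_rows", "kwargs": {"steps": [[[0,0,0,0,0,-0.1,0.3],[0,0,0,0,0,-0.3,0.3],[0,0,0,0,0,-0.7,0.4],[0,0,0,0,0,-1,0.5],[0,0,0,0,0,-1,0.5]]]}}

```text
time: 8.2
eef_pos: [603.4, -5.5, 132.2]
ee_rot: [3.137, 0.0, 1.423]
wrist_force: [-0.1, 0.2, 0.1]
finger_gap: 43.8
grip_force: 0.0
```

```bash
python3 - <<'E'
from workcell import robot,grab_frame
from h import *
import pickle
p=np.load("p.npy")
o=robot.get_obs();print(o["wrist_force"],Gi(p,o["eef_pos"]))
f=wristcam(grab_frame("wrist"),o);pickle.dump(f,open("w3.pkl","wb"))
g2=pickle.load(open("w2.pkl","rb"))
for z in(36,40,46):print("tip w2",z,Gi(p,ray(g2,83/3+220-.3,365/3+150-.3,z)).round(1))
im=f["image"][150:330,190:450,::-1];cv2.imwrite("pics/w3.png",cv2.resize(im,None,fx=3,fy=3,interpolation=2))
t=grab_frame("top");print("post",Gi(p,ray(t,334.5,232.7,111)))
for d in(90,):
    n=np.array([0,.574,.819]);a,R=goal(p,np.array([70,8.6,80.8])+d*n,np.radians(35));plan(o,a,R)
E
```

```text
[-0.0623684   0.17663587  0.07973821] [ 52.99742602  85.01020983 132.24352674]
tip w2 36 [ 7.  94.2 36. ]
tip w2 40 [ 8.  95.8 40. ]
tip w2 46 [ 9.4 98.1 46. ]
post [ 70.93727931  33.16547942 111.        ]
dist [ 13.1 -27.   22.3] turn [ 0.0016 -0.1944 -0.0002] shift [-0.3096  0.2137 -0.2772]
```

View pics/w3.png

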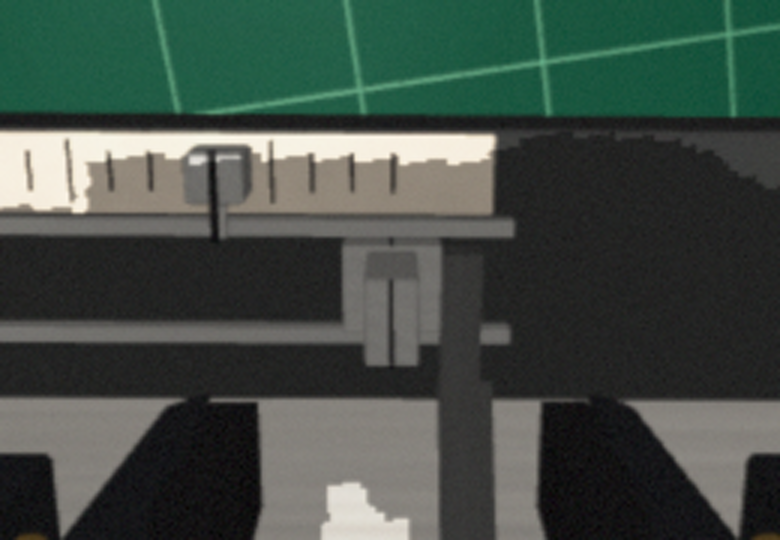

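The rider rests against the pusher (foot edge at crop x=440 meets the tongue), and the mark line is at crop x=214. Next I'll lean over the post.

>>> {"fn": "send_rows", "kwargs": {"steps": [[[0,-0.05,0,-0.08,0.05,-0.07,0.5],[0,-0.1,0,-0.16,0.11,-0.14,0.5],[0,-0.15,0,-0.24,0.16,-0.21,0.5],[0.001,-0.194,0,-0.31,0.214,-0.277,0.5],[0.001,-0.194,0,-0.31,0.214,-0.277,0.5]]]}}

```text
time: 8.93
eef_pos: [615.5, -31.2, 149.7]
ee_rot: [-3.133, 0.609, 1.428]
wrist_force: [-0.6, -0.2, -0.2]
finger_gap: 43.8
grip_force: 0.0
```

```bash
python3 - <<'E'
from workcell import robot,grab_frame
from h import *
import pickle
p=np.load("p.npy")
o=robot.get_obs();print(o["eef_pos"],o["joint_pos"].round(2),Gi(p,o["eef_pos"]))
f=wristcam(grab_frame("wrist"),o);pickle.dump(f,open("w4.pkl","wb"))
cv2.imwrite("pics/w4.png",f["image"][:,:,::-1])
n=np.array([0,.5736,.8192])
for d in(0,34,52): print(d,proj(f,G(p,np.array([70,0,68.5])+d*n)).round(1))
a,R=goal(p,np.array([70,8.6,80.8])+2*n,np.radians(35));plan(o,a,R)
E
```

```text
[615.46624064 -31.2148367  149.70158182] [-0.01  0.66  1.2  -0.61  1.41  0.27] [ 68.7827565   61.41717851 149.70158182]
0 [325.2 246.4]
34 [325.4 260.8]
52 [325.5 270.3]
dist [ -6.5 -51.3 -67.3] turn [-0.0014 -0.0007  0.0017] shift [-0.0492  0.0196  1.059 ]
```

View pics/w4.png

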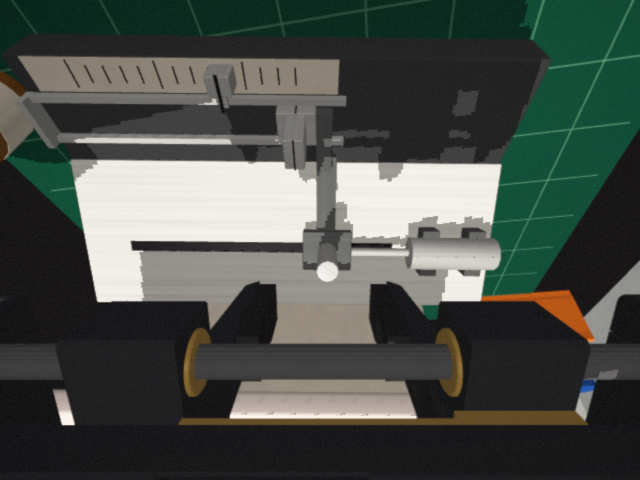

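The post's free end is at (327.5,271), 2 px from the prediction, so the post is at x ≈ 71. I'll go down along it and grip at 12 N.

>>> {"fn": "send_rows", "kwargs": {"steps": [[[0,0,0.001,-0.02,0.02,0.2,0.5],[-0.001,0,0.002,-0.049,0.037,0.4,0.5],[-0.001,0,0.002,-0.049,0.037,0.6,0.5],[-0.001,0,0.002,-0.049,0.037,0.6,0.5]]]}}

```text
time: 9.48
eef_pos: [613.2, -64.3, 113.4]
ee_rot: [3.141, 0.609, 1.416]
wrist_force: [-0.2, -0.4, 0.1]
finger_gap: 44.0
grip_force: 0.0
```

>>> {"fn": "send_rows", "kwargs": {"steps": [[[0,0,0,0,0,0.15,0.45],[0,0,0,0,0,0.3,0.45],[0,0,0,0,0,0.4,0.45],[0,0,0,0,0,0.455,0.45],[0,0,0,0,0,0.455,0.45]]]}}

```text
time: 10.1
eef_pos: [610.9, -83.9, 84.7]
ee_rot: [3.138, 0.609, 1.416]
wrist_force: [-1.0, -0.3, 0.1]
finger_gap: 40.0
grip_force: 0.0
```

```bash
python3 - <<'E'
from workcell import robot,grab_frame
from h import *
p=np.load("p.npy")
o=robot.get_obs();print(o["wrist_force"],Gi(p,o["eef_pos"]))
n=np.array([0,.5736,.8192])
a,R=goal(p,np.array([71.5,8.6,80.8])+2*n,np.radians(35));plan(o,a,R)
E
```

```text
[-1.00170411 -0.32814494  0.11963683] [72.05847573  8.61053338 84.72441117]
dist [-0.4  1.2 -2.3] turn [ 0.0001 -0.0004 -0.0015] shift [ 0.028  -0.0071  0.0153]
```

>>> {"fn": "send_rows", "kwargs": {"steps": [[[0,0,0,0.028,-0.007,0.012,0.35],[0,0,0,0.028,-0.007,0.012,0.25],[0,0,0,0.028,-0.007,0.012,0.18],[0,0,0,0.028,-0.007,0.012,0.1],[0,0,0,0.028,-0.007,0.012,0.08]]], "newtons": 15}}

```text
time: 10.72
eef_pos: [610.3, -82.3, 82.9]
ee_rot: [3.138, 0.61, 1.416]
wrist_force: [-3.3, 2.1, 1.5]
finger_gap: 13.4
grip_force: 15.0
```

```bash
python3 - <<'E'
from workcell import robot,grab_frame
from h import *
p=np.load("p.npy")
o=robot.get_obs();print(o["wrist_force"],Gi(p,o["eef_pos"]),o["finger_gap"])
R0=Ro.from_euler("xyz",o["ee_rot"]).as_matrix()
print("gauge -x in tool",R0.T@(G((0,0,p[2]),[-1,0,0])))
E
```

```text
[-3.27920652  2.1274167   1.5304931 ] [71.30275867 10.10253109 82.93949919] 13.36307787135577
gauge -x in tool [-4.65899799e-03 -9.99989135e-01 -1.56153221e-04]
```

>>> {"fn": "send_rows", "kwargs": {"steps": [[[0,0,0,0,-0.03,0,0.08],[0,0,0,0,-0.09,0,0.08],[0,0,0,0,-0.16,0,0.08],[0,0,0,-0.001,-0.23,0,0.08],[0,0,0,-0.001,-0.3,0,0.08],[0,0,0,-0.002,-0.36,0,0.08],[0,0,0,-0.002,-0.42,0,0.08],[0,0,0,-0.002,-0.45,0,0.08]]], "newtons": 17}}

```text
time: 11.72
eef_pos: [575.1, -76.8, 82.9]
ee_rot: [3.136, 0.609, 1.416]
wrist_force: [5.2, 0.8, -0.6]
finger_gap: 13.3
grip_force: 17.0
```

```bash
python3 - <<'E'
from workcell import robot,grab_frame
from h import *
import pickle
p=np.load("p.npy")
o=robot.get_obs();print(o["wrist_force"],Gi(p,o["eef_pos"]),o["finger_gap"])
f=wristcam(grab_frame("wrist"),o);pickle.dump(f,open("w5.pkl","wb"))
im=f["image"][60:240,200:460,::-1];cv2.imwrite("pics/w5.png",cv2.resize(im,None,fx=3,fy=3,interpolation=2))
E
```

```text
[ 5.19062093  0.7984915  -0.58418179] [35.66371592 10.30803283 82.93998054] 13.261337729502518
```

View pics/w5.png

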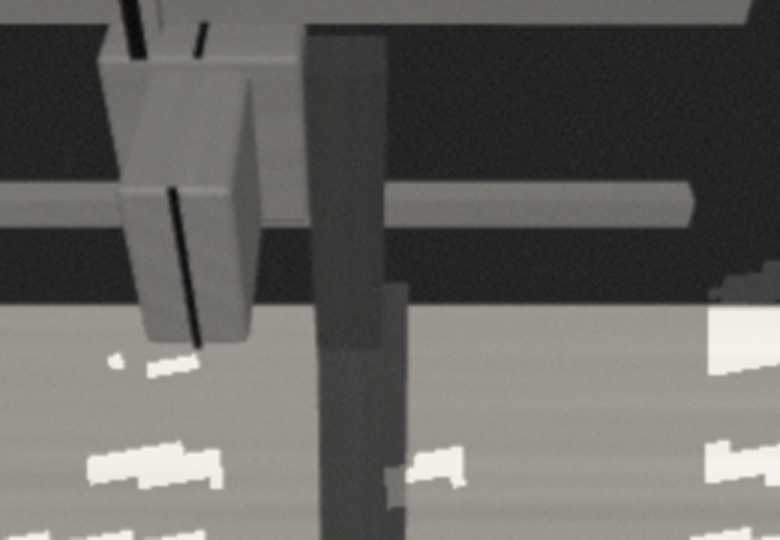

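The rider's foot line is at crop (197,57) and the mark tip is at (140,58), so about 6 mm remain. I'll triangulate the tip from four views.

```bash
python3 - <<'E'
from workcell import robot
from h import *
import pickle
p=np.load("p.npy");F={k:pickle.load(open(f"w{k}.pkl","rb")) for k in(1,2,3,5)}
px={1:(361.7,221.3),2:(247.4,271.3),3:(261,229.7),5:(246.4,79)}
A=np.zeros((3,3));b=np.zeros(3)
for k,q in px.items():
    f=F[k];d=f["R"].T@np.linalg.inv(f["K"])@[*q,1];d/=np.linalg.norm(d);c=-f["R"].T@f["t"];M=np.eye(3)-np.outer(d,d);A+=M;b+=M@c
X=np.linalg.solve(A,b);print("tip",Gi(p,X),[(proj(F[k],X)-px[k]).round(1) for k in px])
for z in (40,44,46,48): print("tip w5",z,Gi(p,ray(F[5],*px[5],z)).round(1))
c=lambda x,y:(x/3+200-.3,y/3+60-.3)
for n,q,z in(("foot line",(197,57),44),("footL",(100,61),44),("footR",(305,61),44),("fin line",(173,188),70),("fin line",(197,345),70),("pushL",(305,38),42)): print(n,Gi(p,ray(F[5],*c(*q),z)).round(1))
c3=lambda x,y:(x/3+190-.3,y/3+150-.3)
for n,q,z in(("w3 fin line",(391,320),70),("footL",(342,240),44),("footR",(442,240),44),("foot line",(391,241),44)): print(n,Gi(p,ray(F[3],*c3(*q),z)).round(1))
E
```

```text
tip [10.0896009  98.88171449 48.85194982] [array([0., 0.]), array([0. , 0.6]), array([ 0.2, -0.1]), array([-0.6, -0.7])]
tip w5 40 [ 8.3 94.5 40. ]
tip w5 44 [ 9.2 96.4 44. ]
tip w5 46 [ 9.6 97.3 46. ]
tip w5 48 [10.1 98.3 48. ]
foot line [15.8 96.5 44. ]
footL [ 4.5 96.1 44. ]
footR [28.3 95.9 44. ]
fin line [15.9 95.5 70. ]
fin line [15.6 75.4 70. ]
pushL [28.4 97.7 42. ]
w3 fin line [51.4 86.  70. ]
footL [39.6 97.6 44. ]
footR [63.6 97.5 44. ]
foot line [51.4 97.3 44. ]
```

>>> {"fn": "send_rows", "kwargs": {"steps": [[[0,0,0,0,-0.02,0,0.08],[0,0,0,0,-0.045,0,0.08],[0,0,0,0,-0.062,0,0.08],[0,0,0,0,-0.07,0,0.08],[0,0,0,0,-0.07,0,0.08]]]}}

```text
time: 12.4
eef_pos: [569.8, -76.0, 83.0]
ee_rot: [3.136, 0.609, 1.416]
wrist_force: [5.3, 1.4, -1.0]
finger_gap: 13.2
grip_force: 17.0
```

```bash
python3 - <<'E'
from workcell import robot,grab_frame
from h import *
import pickle
p=np.load("p.npy")
o=robot.get_obs();print(o["time"],o["wrist_force"],Gi(p,o["eef_pos"]),o["finger_gap"])
f=wristcam(grab_frame("wrist"),o);pickle.dump(f,open("w6.pkl","wb"));g=f["image"].mean(2)
def zfix(q,y): # x in gauge, at plane z
    return q
for name,z,y0,y1 in(("fin",70,78,93),("mark",46,99,117),("mark",48,99,117)):
    for y in np.linspace(y0,y1,6):
        u,v=proj(f,G(p,[10.2,y,z]));r=int(round(v));c=int(round(u))
        if r<0: print(name,"out");continue
        w=g[r,c-12:c+13];k=w.argmin();ww=np.clip(w.min()+25-w,0,None);ww[np.abs(np.arange(25)-k)>2]=0
        uu=(ww*np.arange(c-12,c+13)).sum()/ww.sum()
        print(name,z,round(y),"px",round(uu,1),r,"x",Gi(p,ray(f,uu,v,z))[0].round(2),int(w.min()),int(np.median(w)))
E
```

```text
12.4 [ 5.34299841  1.35263367 -0.99306759] [30.30723081 10.31195449 82.97207602] 13.246257504758205
fin 70 78 px 264.5 169 x 10.31 27 110
fin 70 81 px 263.4 161 x 10.37 24 109
fin 70 84 px 262.3 154 x 10.41 25 110
fin 70 87 px 260.8 146 x 10.34 18 111
fin 70 90 px 259.5 138 x 10.39 26 110
fin 70 93 px 258.1 130 x 10.39 13 110
mark 46 99 px 266.0 74 x 11.23 15 110
mark 46 103 px 260.1 63 x 9.76 12 105
mark 46 106 px 258.1 51 x 9.65 14 108
mark 46 110 px 256.6 39 x 9.73 8 103
mark 46 113 px 254.6 26 x 9.69 10 104
mark 46 117 px 253.4 12 x 9.89 8 105
mark 48 99 px 263.0 77 x 10.41 12 116
mark 48 103 px 260.4 65 x 10.09 10 105
mark 48 106 px 258.5 54 x 10.01 12 109
mark 48 110 px 256.6 41 x 9.95 11 104
mark 48 113 px 254.9 28 x 10.01 8 103
mark 48 117 px 253.3 15 x 10.12 7 103
```

>>> {"fn": "send_rows", "kwargs": {"steps": [[[0,0,0,0,-0.004,0,0.08],[0,0,0,0,-0.007,0,0.08],[0,0,0,0,-0.007,0,0.08],[0,0,0,0,-0.007,0,0.08],[0,0,0,0,-0.007,0,0.08],[0,0,0,0,-0.007,0,0.08],[0,0,0,0,-0.007,0,0.08],[0,0,0,0,-0.007,0,0.08]]]}}

```text
time: 13.45
eef_pos: [569.4, -76.0, 83.0]
ee_rot: [3.135, 0.609, 1.416]
wrist_force: [7.0, 2.5, -1.5]
finger_gap: 13.2
grip_force: 17.0
```

```bash
cat > chk.py <<'E'
from workcell import robot,grab_frame
from h import *
p=np.load("p.npy")
o=robot.get_obs();print(o["time"],o["wrist_force"],Gi(p,o["eef_pos"]),o["finger_gap"])
f=wristcam(grab_frame("wrist"),o);g=f["image"].mean(2)
for name,z,y0,y1 in(("fin",70,78,93),("mark",46,103,117),("mark",47,103,117)):
    L=[]
    for y in np.linspace(y0,y1,8):
        u,v=proj(f,G(p,[9.9,y,z]));r=int(round(v));c=int(round(u))
        if not(0<=r<480):continue
        w=g[r,c-8:c+9];k=w.argmin();ww=np.clip(w.min()+25-w,0,None);ww[np.abs(np.arange(17)-k)>2]=0
        L.append(Gi(p,ray(f,(ww*np.arange(c-8,c+9)).sum()/ww.sum(),v,z))[0].round(2))
    print(name,z,L,np.median(L))
E
python3 chk.py
```

```text
13.45 [ 6.99728582  2.51608608 -1.53578982] [29.82832858 10.33495341 82.96944115] 13.23939292964359
fin 70 [np.float64(9.84), np.float64(9.83), np.float64(9.8), np.float64(9.85), np.float64(9.89), np.float64(9.94), np.float64(9.92), np.float64(9.94)] 9.870000000000001
mark 46 [np.float64(9.52), np.float64(9.71), np.float64(9.39), np.float64(9.61), np.float64(9.42), np.float64(9.75), np.float64(9.39), np.float64(9.47)] 9.495000000000001
mark 47 [np.float64(9.58), np.float64(9.68), np.float64(9.71), np.float64(9.7), np.float64(9.87), np.float64(10.06), np.float64(9.83), np.float64(9.93)] 9.77
```

>>> {"fn": "send_rows", "kwargs": {"steps": [[[0,0,0,0,-0.002,0,0.08],[0,0,0,0,-0.002,0,0.08],[0,0,0,0,-0.002,0,0.08],[0,0,0,0,-0.002,0,0.08],[0,0,0,0,-0.002,0,0.08],[0,0,0,0,-0.002,0,0.08],[0,0,0,0,-0.002,0,0.08],[0,0,0,0,-0.002,0,0.08]]]}}

```text
time: 14.5
eef_pos: [569.2, -75.9, 83.0]
ee_rot: [3.135, 0.609, 1.416]
wrist_force: [6.2, 1.4, -1.4]
finger_gap: 13.2
grip_force: 17.0
```

>>> {"fn": "send_rows", "kwargs": {"steps": [[[0,0,0,0,0.02,0,0.08],[0,0,0,0,0.07,0,0.08],[0,0,0,0,0.13,0,0.08],[0,0,0,0,0.19,0,0.08],[0,0,0,0,0.25,0,0.08],[0,0,0,0,0.31,0,0.08],[0,0,0,0,0.36,0,0.08],[0,0,0,0,0.4,0,0.08]]]}}

```text
time: 15.5
eef_pos: [600.5, -80.8, 82.9]
ee_rot: [3.138, 0.609, 1.416]
wrist_force: [4.1, 3.7, 1.4]
finger_gap: 13.2
grip_force: 17.0
```

>>> {"fn": "send_rows", "kwargs": {"steps": [[[0,0,0,0,0.03,0,0.08],[0,0,0,0,0.06,0,0.08],[0,0,0,0,0.085,0,0.08],[0,0,0,0,0.1,0,0.08],[0,0,0,0,0.112,0,0.08],[0,0,0,0,0.119,0,0.08],[0,0,0,0,0.124,0,0.08],[0,0,0,0,0.124,0,0.08]]]}}

```text
time: 16.5
eef_pos: [610.2, -82.4, 82.9]
ee_rot: [3.138, 0.609, 1.416]
wrist_force: [3.8, 3.7, 1.7]
finger_gap: 13.1
grip_force: 17.0
```

```bash
python3 chk.py
```

```text
16.5 [3.83504587 3.65500817 1.71021997] [71.1312487  10.03654201 82.94860542] 13.069741833012934
fin 70 [np.float64(9.48), np.float64(9.59), np.float64(9.49), np.float64(9.56), np.float64(9.53), np.float64(9.6), np.float64(9.59), np.float64(9.62)] 9.575
mark 46 [np.float64(9.14), np.float64(8.98), np.float64(8.83), np.float64(9.47), np.float64(9.27), np.float64(9.43), np.float64(9.09), np.float64(9.47)] 9.205
mark 47 [np.float64(9.63), np.float64(9.56), np.float64(9.89), np.float64(9.71), np.float64(9.74), np.float64(9.68), np.float64(9.67), np.float64(10.08)] 9.695
```

The rider stayed at the mark. Force still shows the spring pulling, so I'll ease on until the stop takes over.

>>> {"fn": "send_rows", "kwargs": {"steps": [[[0,0,0,0,0.003,0,0.08],[0,0,0,0,0.005,0,0.08],[0,0,0,0,0.005,0,0.08]]]}}

```text
time: 16.92
eef_pos: [610.3, -82.4, 82.9]
ee_rot: [3.138, 0.609, 1.416]
wrist_force: [1.2, 4.9, 2.5]
finger_gap: 13.2
grip_force: 17.0
```

>>> {"fn": "send_rows", "kwargs": {"steps": [[[0,0,0,0,0.003,0,0.08],[0,0,0,0,0.005,0,0.08],[0,0,0,0,0.005,0,0.08]]]}}

```text
time: 17.3
eef_pos: [610.3, -82.4, 82.9]
ee_rot: [3.14, 0.61, 1.417]
wrist_force: [0.1, 5.7, 3.3]
finger_gap: 13.4
grip_force: 17.0
```

>>> {"fn": "send_rows", "kwargs": {"steps": [[[0,0,0,0,0,0,0.17],[0,0,0,0,0,0,0.2],[0,0,0,0,0,0,0.3],[0,0,0,0,0,0,0.4],[0,0,0,0,0,0,0.4]]]}}

```text
time: 17.92
eef_pos: [610.9, -82.7, 82.9]
ee_rot: [3.138, 0.61, 1.416]
wrist_force: [-0.5, -0.2, -0.1]
finger_gap: 35.6
grip_force: 0.0
```

>>> {"fn": "send_rows", "kwargs": {"steps": [[[0,0,0,0,0,-0.15,0.4],[0,0,0,0,0,-0.4,0.4],[0,0,0,0,0,-0.7,0.4],[0,0,0,0,0,-1,0.4],[0,0,0,0,0,-1,0.4]]]}}

```text
time: 18.55
eef_pos: [618.4, -36.3, 150.3]
ee_rot: [3.133, 0.609, 1.415]
wrist_force: [-0.2, 0.5, 0.3]
finger_gap: 34.8
grip_force: 0.0
```

```bash
sed -i 's/("fin",70,78,93)/("post",70,78,93)/;s/"post",70/"fin",70/' chk.py; python3 chk.py; python3 - <<'E'
from workcell import robot,grab_frame
from h import *
import pickle
p=np.load("p.npy");o=robot.get_obs()
f=wristcam(grab_frame("wrist"),o);g=f["image"].mean(2)
# post top: bright blob near predicted free end
u,v=proj(f,G(p,[71,29.8,111]));print("pred",u,v)
r,c=int(v),int(u);m=(g[r-14:r+15,c-20:c+21]>200).astype(np.uint8)
n,_,st,ce=cv2.connectedComponentsWithStats(m);print([(s[4],(k+[c-20,r-14]).round(1)) for s,k in zip(st[1:],ce[1:])])
E
```

```text
18.55 [-0.15533857  0.50157301  0.27024047] [ 72.48691671  56.81884902 150.33749776] 34.84908214270304
fin 70 [np.float64(9.68), np.float64(9.69), np.float64(9.72), np.float64(9.8), np.float64(9.86), np.float64(9.7), np.float64(9.8), np.float64(9.73)] 9.725000000000001
mark 46 [np.float64(9.42), np.float64(9.51), np.float64(9.44), np.float64(9.52), np.float64(9.5), np.float64(9.43), np.float64(9.68), np.float64(9.61)] 9.504999999999999
mark 47 [np.float64(9.72), np.float64(10.0), np.float64(9.83), np.float64(9.95), np.float64(9.92), np.float64(9.85), np.float64(9.89), np.float64(9.94)] 9.905000000000001
pred 321.43506422827306 266.1505221208682
[(np.int32(333), array([321.3, 267.4]))]
```

The rider is within about 0.2 mm of the mark, the slide is home and the gripper is clear.

```bash
python3 -c "
from workcell import workorder
print(workorder.hand_in())"
```

```text
the job is handed in; nothing more can be done
None
```

The job is handed in: the rider's line stands at the set mark to about 0.2 mm by camera, the slide was let back gently and sits home, and the gripper is clear; it took about 19 s of the 53 s allowed.

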